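Scan a pantry tin in the staff kitchen

ROBOT

A 7-joint arm with a two-finger parallel gripper is mounted at the origin on the work surface. World frame = base frame: x ahead of the robot, y to its left, z up, the work surface at z = 0. Lengths are in m, angles in degrees, forces in N, time in s.
With the tool pointing down it reaches from about 0.425 to 0.875 m from the base axis. Payload 4.7 kg.
Tool frame: the origin (TCP) lies between the finger pads; the fingertips stand 19 mm ahead of it and the grasp point (between the pads) is the TCP; x points along the fingers, z is the direction in which the jaws open and shut, and the axes are right-handed (so a half turn about x gives the same grasp; the last joint's range is limited). The gripper opens to 87 mm and grips with 3 to 60 N. Pads are 19 mm wide; open, the fingers measure 117 mm over their backs; the gripper's body (75 mm by 190 mm) begins 51 mm behind the grasp point.
Start: joints at [-72.473, 18.392, -4.016, 83.108, 1.295, 78.541, -3.26], TCP at [0.187, 0.623, 0.242] pointing down, gripper open.
Joint ranges: [-163.93, 163.93], [-17.29, 119.83], [-79.2, 71.16], [3.27, 140.29], [-89.18, 269.18], [5.43, 117.66], [-154.24, 154.24]. Speed limits (degrees/s): [147.25, 147.25, 180, 180, 180, 180, 180].

INTERFACE

Orientations are given as [roll, pitch, yaw] about the fixed x, y, z axes, in that order (R = Rz(yaw) Ry(pitch) Rx(roll)).
In Python, from cell import monitor, read_camera, camera_model, env, regions_of gives the robot as it stands. The module is installed in compiled form; this text tells all that it offers.
- The arm moves only by the tool step_arm, never from a script. Its argument "deltas" is a list of rows, each a list of 5 numbers: the gripper's target within -1 to 1 (fully open at 1, half-way at 0, shut at -1), then the shift along the tool's x, y, z in m, then the turn about the tool's x in degrees. A call has 1 to 12 rows; each row is the pose to reach, as a shift and turn from the pose commanded when the call began, along the tool's axes at that moment; what a row does not reach only later rows make up. A row lasts 1/8 s, in which the tool goes at most 62.5 mm and 10.7 degrees, less where a joint would pass 70% of its speed; a pose out of reach is approached as far as the arm can. A call with a gripper value outside its range is refused whole. The fingers move at their own pace and stop on an object; "newtons" is the grip in N (left out, the last holds). Time passes only in rows, so rows that repeat a pose let the fingers close. It gives the time, the measured TCP pose, the force and the opening at its end, in the units of the state.
- monitor.get_obs(): the state, without advancing time (a new reading comes with each control period).
- read_camera(name): name is "scene" or "top"; returns (picture, depth): 480x640x3 uint8, red, green, blue; 480x640 float32, m along the optical axis (not along the pixel's ray), 0 where there is no reading.
- camera_model(name): a dict with "fx", "fy", "cx", "cy" (pixels), "k1" (the pictures are not rectified: a ray, as slopes to the right and down, at radius r is drawn at 1 + k1 r^2 times it, then the intrinsics apply), "xyz" and "attitude" of the camera in the world. Camera axes: x right, y down, z forward; pixel columns grow to the right and rows downward; lengths in m; the calibration is good to about 2 mm. A picture is of the moment at which its call begins. camera_model takes no time and is no camera call.
- env.sign_off(): hands the job in, once; it reports no verdict.
Trained networks look in the newest picture that a camera, given by its name, has taken for a name from the list of things; names that differ only in an ending like _2 or _b are one class to them, and where a whole thing is asked for, a point or a joint stands for the part that bears it (a point fixed in the world has none). Each returns a list of dicts, best first, with "p" (0 to 1); they miss things now and then, are a little off and sometimes report something else, mostly with a low value. They report only what shows in the picture. A call takes as long as a camera call. They do not tell look-alikes from the thing itself.
- regions_of(camera, thing): "pixels" (480x640 bool, what is visible of it) and "pixel" ([column, row] in pixels, amid what is visible of it).
The state is a dict: "time_s": time; "qpos": joint angles; "joint_velocities": joint speeds; "effort": joint torques, N m; "tool_pos": TCP position; "tool_rot": TCP orientation; "force": force on the tool from outside, world axes, zero at the start; "wrist_torque": the same for the moment, N m; "grip_width": finger opening in m.
Only numpy, scipy, OpenCV 4.12 (cv2) and the standard library are available. Lean on these libraries where they do the work, as an engineer would, in place of code of your own. Each camera call takes 0.05 s, during which the arm holds its last target. There are 200 camera calls.

TASK

Check in the labelled tin: turn it so that its label faces the scanner's window and push it label-first against the sprung bar in front of the window, gently, until the bar has sunk about half its travel (never to its stop), and keep it there for a second. Then draw it back and leave it standing upright in the middle of the square marked in front of the scanner, clear of the bar, with its label still facing the window. Keep the tin upright throughout and leave the other things on the worktop where they are.

Things in the scene. Friction and masses are not known exactly. Their poses are not given: they have to be found in the camera images.
- tin: The labelled tin: loose upright steel cylinder, 58 mm across, 85 mm high with its lid, 0.25 kg. A flat paper label, 26 mm wide, 38 to 72 mm up, stands 3 mm proud of its side; a dark ridge on the lid, 5 mm high, points to the label. Origin: centre of the underside; z up; x points out through the label, which starts turned well away from the scanner.
- label (a point): The middle of the label's outer face: 32 mm from the tin's axis along its x, 55 mm above its underside.
- scanner: The scanner, fixed to the worktop: a grey block 90 mm deep (x), 110 mm wide (y), 100 mm high. Origin: centre of the underside. Its front, with a dark window, is its -x face, 45 mm from the origin; so the label faces the window when the tin's x axis and the scanner's x axis point the same way.
- window (a point): The middle of the window on the scanner's front face, 83 mm up.
- bay (a point): The middle of the 75 mm square outlined on the worktop in front of the scanner, 105 mm out from its front face; z = 0.
- bar (a joint): How far the sprung bar is pushed in (m): 0 out, 0.013 at its stop. Black bar, 70 mm wide, 24 mm high, centred 55 mm up across the scanner's front; slides along the scanner's x. Its face stands 22 to 42 mm out from the scanner's front, a setting that differs every time and is not measured: find it by touch. Yields from 3 N, 6 N at half travel, 9 N at the stop.
- squat_tin: Bystander: plain steel tin without a label, 68 mm across, 65 mm high; origin at the underside.
- jar: Bystander: glass jar, 60 mm across, 85 mm high; origin at the underside.
- mug: Bystander: white mug, 80 mm across, 90 mm high, handle at its +y; origin at the underside.
- bottle: Bystander: amber bottle, 60 mm across, 190 mm high; origin at the underside.
- bowl: Bystander: white bowl, 130 mm across, 55 mm high; origin at the underside.
- spoon: Bystander: spoon lying on the worktop.
Things that resemble listed ones, but are neither listed nor needed, are in the scene too. Leave any blue look-alike of the tin alone.

How it is judged (in metres and radians):
On the way:
1. the bar is held pushed in 4 to 10 mm by the label side of the tin, label facing the window (within 11 degrees) (value of joint bar between 0.004 and 0.01 m and angle between the x axis of tin and the x axis of scanner, either way round below 0.2 rad and horizontal distance between label and window below 0.05 m), for 0.5 s.
At the end, for the whole second after the job is handed in: The tin stands upright on the worktop, at rest, its axis within 20 mm of the middle of the marked square, its label facing the scanner's window within 11 degrees, the bar fully out (within 1.5 mm) (angle between the x axis of tin and the x axis of scanner, either way round below 0.2 rad and horizontal distance between label and window below 0.105 m and horizontal distance between tin and bay below 0.02 m and height (world z) of tin below 0.005 m and angle between tin's own z axis and vertical below 0.08 rad and value of joint bar below 0.0015 m and linear speed of tin below 0.02 m/s); the robot touches nothing.
It fails at once if the bar is driven to its stop (in more than 11.5 mm) (value of joint bar above 0.0115 m).
It fails at once if the tin is tipped by more than 30 degrees (angle between tin's own z axis and vertical above 0.52 rad).
It fails at once if another thing on the worktop is moved more than 30 mm (distance of any of squat_tin, jar, mug, bottle, bowl, spoon from where it was at the start of the episode above 0.03 m).
It also fails if it takes over 64 s, if anything falls off the work surface, if the arm or the gripper's body presses on something with over 40 N, if the wrist force passes 120 N, or if a joint passes its speed limit or range.

## Working session

There is one attempt and no reset: what is moved stays moved. The work goes in short steps, Python scripts to look and compute and a tool call to move; the robot and the scene stay as the last step left them, time stands still between calls to the robot, and variables do not carry over. Pictures are saved under pics/ and viewed, about 8 in all and at most 12, crops included, and the job is handed in when it is done.

Besides the shell and the picture viewer there is one more tool, called after "Call:" by a JSON object that holds its "api" and its "payload", one argument or row to a line. step_arm: Moves the arm, as the interface text tells. Its arguments: {"type":"object","properties":{"deltas":{"type":"array"},"newtons":{"type":"number"}},"required":["deltas"]}

```bash
mkdir -p pics
cat > h.py <<'E'
import numpy as np, cv2
from scipy.spatial.transform import Rotation as R
from cell import monitor, read_camera, camera_model, env, regions_of
def cam(n):
    m=camera_model(n); return m
def Rc(m):
    a=np.array(m["attitude"],float)
    return a if a.shape==(3,3) else R.from_euler('xyz',a,degrees=True).as_matrix()
def pts(n,depth,mask):
    m=cam(n); v,u=np.nonzero(mask&(depth>0)); d=depth[v,u]
    x=(u-m["cx"])/m["fx"]; y=(v-m["cy"])/m["fy"]; X,Y=x.copy(),y.copy()
    for _ in range(8):
        s=1+m["k1"]*(X**2+Y**2); X,Y=x/s,y/s
    return np.c_[X*d,Y*d,d]@Rc(m).T+np.array(m["xyz"]), np.c_[u,v]
E
python3 - <<'E'
from h import *
for n in("scene","top"):
    p,d=read_camera(n); cv2.imwrite(f"pics/{n}0.png",p[:,:,::-1]); m=cam(n); print(n,m)
    for t in("tin","label","scanner","bar","squat_tin","jar"):
        for r in regions_of(n,t)[:4]:
            P,_=pts(n,d,r["pixels"]); 
            print(t,round(r["p"],2),np.round(r["pixel"]),len(P), np.round(np.median(P,0),3) if len(P) else "",np.round(np.percentile(P,[2,98],axis=0),3).tolist() if len(P) else "")
print(monitor.get_obs())
E
```

```text
scene {'fx': 443.1545983029131, 'fy': 443.1545983029131, 'cx': 319.30397080019594, 'cy': 227.4425193362436, 'k1': 0.010989415553061365, 'xyz': array([1.33654055, 0.15624517, 0.61058351]), 'attitude': array([-122.24269709,    1.48574713,  108.63030062])}
tin 0.96 [482. 258.] 1368 [0.533 0.229 0.056] [[0.475, 0.202, -0.001], [0.542, 0.261, 0.087]]
tin 0.8 [503. 222.] 991 [0.37  0.271 0.057] [[0.331, 0.244, 0.004], [0.378, 0.303, 0.085]]
tin 0.66 [410. 288.] 1389 [0.659 0.097 0.054] [[0.61, 0.066, 0.002], [0.671, 0.127, 0.065]]
label 0.71 [484. 259.] 1342 [0.534 0.229 0.057] [[0.491, 0.202, 0.001], [0.542, 0.26, 0.087]]
label 0.64 [504. 225.] 990 [0.37  0.272 0.057] [[0.329, 0.244, 0.005], [0.378, 0.302, 0.086]]
scanner 0.83 [236. 221.] 2404 [ 0.568 -0.32   0.077] [[0.475, -0.375, 0.004], [0.577, -0.288, 0.101]]
bar 0.69 [263. 221.] 276 [ 0.524 -0.266  0.057] [[0.432, -0.294, -0.001], [0.556, -0.261, 0.067]]
squat_tin 0.92 [408. 291.] 1403 [0.659 0.097 0.054] [[0.61, 0.065, 0.002], [0.671, 0.126, 0.065]]
jar 0.64 [376. 238.] 985 [ 0.496 -0.004  0.053] [[0.453, -0.035, -0.0], [0.506, 0.0
[... 1104 characters left out ...]
0.497, 0.017, 0.09]]
{'time_s': 0.7, 'qpos': array([-72.47182557,  18.38796754,  -4.01795302,  83.10730633,
         1.2935582 ,  78.54107201,  -3.26263638]), 'joint_velocities': array([ 0.03727565, -0.09643156,  0.0316104 ,  0.01530993,  0.0198803 ,
        0.0515962 ,  0.00295833]), 'effort': array([-6.23868573e-06, -4.90946424e+01, -4.02787747e-01, -3.12708449e+01,
       -6.36072177e-02,  3.38340935e-02,  2.95812185e-05]), 'tool_pos': array([0.18701041, 0.62253718, 0.2416338 ]), 'tool_rot': array([-5.16173421, 89.99125024, 68.11771765]), 'force': array([-0.34961264, -0.11351581,  0.03461117]), 'wrist_torque': array([0.00822317, 0.00195441, 0.05239308]), 'grip_width': 0.08719577989227344}
```

View pics/scene0.png

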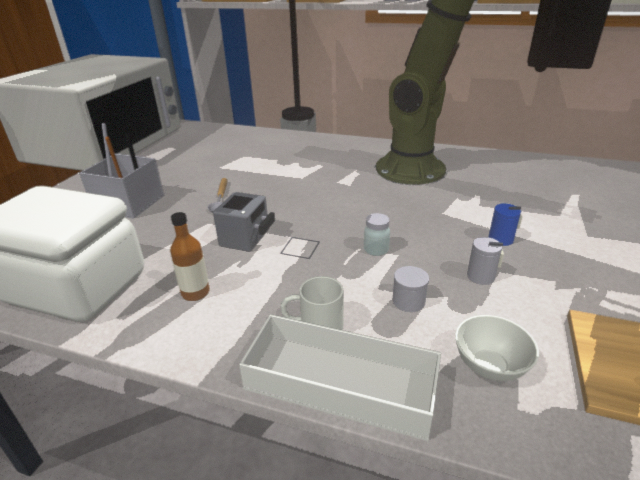

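View pics/top0.png

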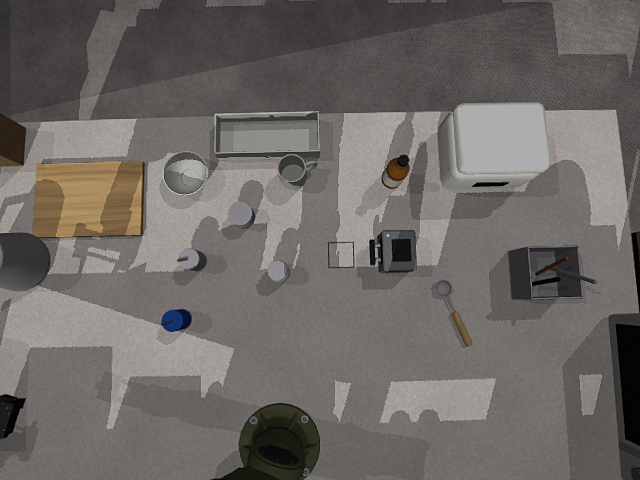

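Run:
```python
from h import *
full=np.ones((480,640),bool)
crops=[]
for n in("top","scene"):
    p,d=read_camera(n); P,uv=pts(n,d,full); C=p[uv[:,1],uv[:,0]].astype(int); g=C.mean(1)
    def box(x0,x1,y0,y1,z0,z1): return (P[:,0]>x0)&(P[:,0]<x1)&(P[:,1]>y0)&(P[:,1]<y1)&(P[:,2]>z0)&(P[:,2]<z1)
    m=box(.46,.57,.17,.29,.078,.0875); L=P[m]
    c,r=cv2.minEnclosingCircle(L[:,:2].astype(np.float32)); print(n,"lid",np.round(c,4),round(r,4),np.round(L[:,:2].mean(0),4),m.sum())
    m=box(.46,.57,.17,.29,.088,.1)
    m2=box(.46,.57,.17,.29,.078,.1)&(g<70)
    for k in(m,m2):
        Q=P[k]
        if len(Q)>4:
            w=np.linalg.svd(Q[:,:2]-Q[:,:2].mean(0))[2][0]; print(" ridge",len(Q),np.round(Q.mean(0),4),"dir",np.degrees(np.arctan2(w[1],w[0])), "extent",np.round(np.percentile(Q,[2,98],axis=0),3).tolist())
    m=box(.4,.65,-.42,-.24,.09,.108); r=cv2.minAreaRect(P[m][:,:2].astype(np.float32)); print(" scanner top",r,np.round(cv2.boxPoints(r),4).tolist())
    m=box(.45,.6,-.285,-.2,.03,.075); print(" bar",m.sum(),np.round(np.percentile(P[m],[2,50,98],axis=0),3).tolist())
    m=box(.42,.62,-.24,-.08,-.01,.01)&(g<60); 
    if m.sum()>10: r=cv2.minAreaRect(P[m][:,:2].astype(np.float32)); print(" bay",m.sum(),r)
    u,v=(191,260) if n=="top" else (484,258)
    crops.append(cv2.resize(p[v-30:v+30,u-32:u+32],(384,360),interpolation=cv2.INTER_CUBIC))
cv2.imwrite("pics/c1.png",np.hstack(crops)[:,:,::-1])
o=monitor.get_obs(); M=R.from_euler('xyz',o["tool_rot"],degrees=True).as_matrix(); print(np.round(M,3))
```

```text
top lid [0.511  0.2302] 0.0296 [0.5111 0.2282] 282
 ridge 59 [0.5098 0.2327 0.0898] dir 93.00296748150244 extent [[0.489, 0.205, 0.088], [0.532, 0.255, 0.093]]
 ridge 27 [0.5015 0.2321 0.0875] dir -121.52426644092716 extent [[0.483, 0.206, 0.078], [0.513, 0.254, 0.093]]
 scanner top ((0.5197699666023254, -0.3337358236312866), (0.0924161896109581, 0.11021139472723007), 89.51549530029297) [[0.4643000066280365, -0.37950000166893005], [0.5745000243186951, -0.38040000200271606], [0.5752999782562256, -0.2879999876022339], [0.4650999903678894, -0.2870999872684479]]
 bar 159 [[0.487, -0.283, 0.047], [0.52, -0.268, 0.066], [0.552, -0.262, 0.072]]
 bay 59 ((0.5206846594810486, -0.18442988395690918), (0.07236949354410172, 0.07309590280056), 88.37084197998047)
scene lid [0.5128 0.2293] 0.0301 [0.5173 0.2292] 383
 ridge 21 [0.511  0.2456 0.089 ] dir 93.89511388174773 extent [[0.507, 0.234, 0.088], [0.515, 0.258, 0.09]]
 scanner top ((0.5221667289733887, -0.33292630314826965), (0.11147312074899673, 0.0929357036948204), 0.06582891941070557) [[0.46639999747276306, -0.2865000069141388], [0.46650001406669617, -0.37950000166893005], [0.578000009059906, -0.37929999828338623], [0.5777999758720398, -0.2863999903202057]]
 bar 224 [[0.49, -0.283, 0.043], [0.53, -0.263, 0.059], [0.556, -0.261, 0.067]]
[[ 0.    -0.958  0.288]
 [ 0.     0.288  0.958]
 [-1.    -0.     0.   ]]
```

View pics/c1.png

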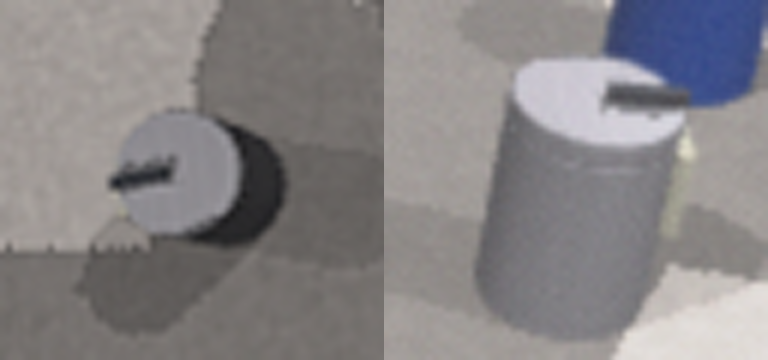

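Run:
```python
from h import *
for n in("top","scene"):
    p,d=read_camera(n); m=cam(n); g=p.mean(2); hsv=cv2.cvtColor(p,cv2.COLOR_RGB2HSV)
    u0,v0,u1,v1=(178,246,198,270) if n=="top" else (470,236,507,253)
    k=np.zeros((480,640),bool)
    lid=[.511,.2295]
    D=np.where(True,1.0,d).astype(np.float32)
    k[v0:v1,u0:u1]=True
    Q,uv=pts(n,D,k); o=np.array(m["xyz"]); r=Q-o
    G=g[uv[:,1],uv[:,0]]
    W=o+r*((.0875-o[2])/r[:,2])[:,None]
    rr=np.hypot(W[:,0]-lid[0],W[:,1]-lid[1])
    s=(rr<.034)
    s&=G<(105 if n=="top" else 110)
    if n=="top": s&=uv[:,0]<193
    w=np.clip(150-G[s],0,None); X=W[s,:2]; c=(X*w[:,None]).sum(0)/w.sum()
    cov=((X-c)*w[:,None]).T@(X-c); e=np.linalg.eigh(cov)[1][:,1]; e*=np.sign(e[1])
    print(n,s.sum(),"centre",np.round(c,4),"axis",np.degrees(np.arctan2(e[1],e[0])),"from lid",np.degrees(np.arctan2(c[1]-lid[1],c[0]-lid[0])))
    print(np.c_[uv[s],np.round(X,3),G[s].round()].tolist()[:60])
```

```text
top 52 centre [0.5048 0.2396] axis 38.916992108223845 from lid 121.71839008968244
[[192.0, 248.0, 0.54, 0.219, 97.0], [187.0, 256.0, 0.518, 0.232, 95.0], [180.0, 257.0, 0.516, 0.251, 97.0], [183.0, 257.0, 0.516, 0.243, 94.0], [184.0, 257.0, 0.516, 0.241, 94.0], [185.0, 257.0, 0.516, 0.238, 94.0], [186.0, 257.0, 0.516, 0.235, 92.0], [187.0, 257.0, 0.516, 0.232, 94.0], [179.0, 258.0, 0.514, 0.254, 93.0], [180.0, 258.0, 0.513, 0.251, 93.0], [181.0, 258.0, 0.513, 0.249, 90.0], [182.0, 258.0, 0.513, 0.246, 77.0], [183.0, 258.0, 0.513, 0.243, 72.0], [184.0, 258.0, 0.513, 0.241, 69.0], [185.0, 258.0, 0.513, 0.238, 53.0], [186.0, 258.0, 0.513, 0.235, 43.0], [187.0, 258.0, 0.513, 0.232, 77.0], [178.0, 259.0, 0.511, 0.257, 81.0], [179.0, 259.0, 0.511, 0.254, 62.0], [180.0, 259.0, 0.511, 0.251, 46.0], [181.0, 259.0, 0.511, 0.249, 47.0], [182.0, 259.0, 0.511, 0.246, 47.0], [183.0, 259.0, 0.511, 0.243, 47.0], [184.0, 259.0, 0.511, 0.24, 46.0], [185.0, 259.0, 0.51, 0.238, 53.0], [186.0, 259.0, 0.51, 0.235, 48.0], [187.0, 259.0, 0.51, 0.232, 91.0], [178.0, 260.0, 0.508, 0.257, 36.0], [179.0, 260.0,
[... 2388 characters left out ...]
03, 0.256, 98.0], [502.0, 242.0, 0.502, 0.258, 98.0], [503.0, 242.0, 0.502, 0.26, 95.0], [504.0, 242.0, 0.501, 0.262, 89.0], [489.0, 243.0, 0.514, 0.233, 106.0], [490.0, 243.0, 0.513, 0.235, 89.0], [491.0, 243.0, 0.513, 0.237, 85.0], [492.0, 243.0, 0.512, 0.239, 89.0], [493.0, 243.0, 0.511, 0.241, 90.0], [494.0, 243.0, 0.511, 0.243, 90.0], [495.0, 243.0, 0.51, 0.245, 93.0], [496.0, 243.0, 0.51, 0.247, 96.0], [497.0, 243.0, 0.509, 0.248, 99.0], [498.0, 243.0, 0.509, 0.25, 99.0], [499.0, 243.0, 0.508, 0.252, 100.0], [500.0, 243.0, 0.507, 0.254, 99.0], [501.0, 243.0, 0.507, 0.256, 103.0], [502.0, 243.0, 0.506, 0.258, 101.0], [503.0, 243.0, 0.506, 0.26, 93.0], [504.0, 243.0, 0.505, 0.262, 93.0]]
```

```bash
cat >> h.py <<'E'
def go(x,y,z,ang=None):
    "deltas (tool axes) to a world target with jaw angle ang"
    o=monitor.get_obs(); M=R.from_euler('xyz',o["tool_rot"],degrees=True).as_matrix()
    a=np.degrees(np.arctan2(M[1,2],M[0,2])); d=M.T@(np.array([x,y,z])-o["tool_pos"])
    t=0 if ang is None else -((ang-a+180)%360-180)
    print("t",o["time_s"],"pos",np.round(o["tool_pos"],4),"jaw",round(a,2),"q7",round(o["qpos"][6],1),"F",np.round(o["force"],1),"w",round(o["grip_width"],4),"| delta",np.round(d,4),"turn",round(t,1))
E
python3 -c "
from h import *
go(.5115,.2295,.21,33.5)"
```

```text
t 0.9 pos [0.187  0.6225 0.2416] jaw 73.28 q7 -3.3 F [ 0.8 -0.2  1.1] w 0.087 | delta [ 0.0316 -0.4238 -0.2831] turn 39.8
```

Call:
{"api": "step_arm", "payload": {
  "deltas": [
    [1,0.003,-0.04,-0.027,4],
    [1,0.006,-0.08,-0.054,8],
    [1,0.009,-0.12,-0.08,12],
    [1,0.012,-0.16,-0.107,16],
    [1,0.015,-0.2,-0.134,20],
    [1,0.018,-0.24,-0.16,24],
    [1,0.021,-0.28,-0.187,28],
    [1,0.024,-0.32,-0.214,32],
    [1,0.027,-0.36,-0.24,36],
    [1,0.03,-0.4,-0.267,39.8],
    [1,0.0316,-0.4238,-0.2831,39.8],
    [1,0.0316,-0.4238,-0.2831,39.8]
  ]
}}

```text
time_s: 2.4
tool_pos: [0.513, 0.2266, 0.21]
tool_rot: [-82.7, 89.9, -49.5]
force: [-0.2, 0.4, -0.2]
grip_width: 0.0868
```

```bash
python3 -c "
from h import *
go(.5115,.2295,.057,33.5)"
```

```text
t 2.4 pos [0.513  0.2266 0.21  ] jaw 33.18 q7 9.0 F [-0.2  0.4 -0.2] w 0.0868 | delta [0.153  0.0034 0.0003] turn -0.3
```

Call:
{"api": "step_arm", "payload": {
  "deltas": [
    [1,0.0,0.002,0,0],
    [1,0.03,0.002,0,0],
    [1,0.06,0.002,0,0],
    [1,0.09,0.002,0,0],
    [1,0.115,0.002,0,0],
    [1,0.135,0.002,0,0],
    [1,0.153,0.002,0,0],
    [1,0.153,0.002,0,0],
    [1,0.153,0.002,0,0]
  ]
}}

```text
time_s: 3.52
tool_pos: [0.5107, 0.2319, 0.0577]
tool_rot: [4.6, 89.9, 38.1]
force: [-0.1, 0.6, 0.4]
grip_width: 0.0872
```

```bash
python3 -c "
from h import *
go(.5115,.2295,.057,33.5)"
```

```text
t 3.525 pos [0.5107 0.2319 0.0577] jaw 33.52 q7 11.5 F [-0.1  0.6  0.4] w 0.0872 | delta [ 0.0007 -0.0024 -0.0006] turn 0.0
```

Call:
{"api": "step_arm", "payload": {
  "deltas": [
    [1,0,-0.002,0,0],
    [0.2,0,-0.002,0,0],
    [-0.2,0,-0.002,0,0],
    [-0.6,0,-0.002,0,0],
    [-1,0,-0.002,0,0],
    [-1,0,-0.002,0,0],
    [-1,0,-0.002,0,0],
    [-1,0,-0.002,0,0]
  ],
  "newtons": 25
}}

```text
time_s: 4.53
tool_pos: [0.5118, 0.2297, 0.0572]
tool_rot: [-3.8, 89.9, 29.7]
force: [1.5, 0.6, -0.6]
grip_width: 0.0576
```

Call:
{"api": "step_arm", "payload": {
  "deltas": [
    [-1,-0.02,0,0,0],
    [-1,-0.05,0,0,0],
    [-1,-0.08,0,0,0],
    [-1,-0.11,0,0,10],
    [-1,-0.13,0,0,20],
    [-1,-0.13,0,0,30],
    [-1,-0.13,0,0,40],
    [-1,-0.13,0,0,50],
    [-1,-0.13,0,0,60],
    [-1,-0.13,0,0,70],
    [-1,-0.13,0,0,80],
    [-1,-0.13,0,0,80]
  ]
}}

```text
time_s: 6.02
tool_pos: [0.5105, 0.2289, 0.186]
tool_rot: [-101.4, 89.8, -147.8]
force: [1.2, 1.1, -3.2]
grip_width: 0.0574
```

```bash
python3 -c "
from h import *
go(.521,-.183,.187,-160.3)"
```

```text
t 6.025 pos [0.5105 0.2289 0.186 ] jaw -46.41 q7 -69.4 F [ 1.2  1.1 -3.2] w 0.0574 | delta [-0.0004 -0.2764  0.3056] turn 113.9
```

Call:
{"api": "step_arm", "payload": {
  "deltas": [
    [-1,0,-0.025,0.028,9.5],
    [-1,0,-0.05,0.056,19],
    [-1,0,-0.075,0.083,28.5],
    [-1,0,-0.1,0.111,38],
    [-1,0,-0.125,0.139,47.5],
    [-1,0,-0.15,0.167,57],
    [-1,0,-0.175,0.195,66.5],
    [-1,0,-0.2,0.222,76],
    [-1,0,-0.225,0.25,85.5],
    [-1,0,-0.25,0.277,95],
    [-1,0,-0.2764,0.3056,104.5],
    [-1,0,-0.2764,0.3056,113.9]
  ]
}}

```text
time_s: 7.52
tool_pos: [0.5196, -0.1868, 0.1868]
tool_rot: [39.6, 89.9, -121.3]
force: [-0.1, 0.9, -3.2]
grip_width: 0.0577
```

Call:
{"api": "step_arm", "payload": {
  "deltas": [
    [-1,0,0,0,0],
    [-1,0,0,0,0],
    [-1,0.02,0,0,0],
    [-1,0.05,0,0,0],
    [-1,0.08,0,0,0],
    [-1,0.105,0,0,0],
    [-1,0.105,0,0,0],
    [-1,0.105,0,0,0]
  ]
}}

```text
time_s: 8.52
tool_pos: [0.5215, -0.1825, 0.0822]
tool_rot: [129.1, 90.0, -31.2]
force: [0.9, -0.5, -2.9]
grip_width: 0.0574
```

```bash
python3 -c "
from h import *
go(.521,-.183,.058,-160.3)"
```

```text
t 8.525 pos [ 0.5215 -0.1825  0.0822] jaw -160.37 q7 -129.6 F [ 0.9 -0.5 -2.9] w 0.0574 | delta [0.0242 0.0003 0.0007] turn -0.1
```

Set it down in the bay, release, lift clear sideways-up, then look.

Call:
{"api": "step_arm", "payload": {
  "deltas": [
    [-1,0.012,0,0,0],
    [-1,0.02,0,0,0],
    [-1,0.0245,0,0,0],
    [-1,0.0245,0,0,0],
    [-0.3,0.0245,0,0,0],
    [0.3,0.0245,0,0,0],
    [1,0.0245,0,0,0],
    [1,0.0245,0,0,0],
    [1,0.0,0,0,0],
    [1,-0.04,0,0,0],
    [1,-0.08,0,0,0],
    [1,-0.11,0,0,0]
  ]
}}

```text
time_s: 10.02
tool_pos: [0.5218, -0.1828, 0.1941]
tool_rot: [161.1, 89.9, 0.7]
force: [1.5, 0.3, 0.4]
grip_width: 0.0867
```

Call:
{"api": "step_arm", "payload": {
  "deltas": [
    [1,-0.01,0.03,-0.05,-10],
    [1,-0.01,0.06,-0.1,-20],
    [1,-0.01,0.09,-0.15,-30],
    [1,-0.01,0.12,-0.18,-40],
    [1,-0.01,0.12,-0.18,-50],
    [1,-0.01,0.12,-0.18,-60],
    [1,-0.01,0.12,-0.18,-60]
  ]
}}

```text
time_s: 10.9
tool_pos: [0.7311, -0.2354, 0.2019]
tool_rot: [159.8, 90.0, 59.2]
force: [-0.1, 0.2, 0.4]
grip_width: 0.0873
```

Run:
```python
from h import *
go(.521,-.183,.057,0)
p,d=read_camera("top"); P,uv=pts("top",d,np.ones((480,640),bool))
m=(abs(P[:,0]-.521)<.06)&(abs(P[:,1]+.183)<.06)&(P[:,2]>.078)&(P[:,2]<.1); L=P[m]
print(m.sum(),cv2.minEnclosingCircle(L[:,:2].astype(np.float32)))
r=regions_of("top","tin"); print([(round(q["p"],2),q["pixel"]) for q in r])
u,v=uv[m].mean(0).astype(int); print(u,v)
a=cv2.resize(p[v-25:v+25,u-30:u+30],(600,500),interpolation=cv2.INTER_CUBIC)
cv2.imwrite("pics/c2.png",a[:,:,::-1])
```

```text
t 10.9 pos [ 0.7311 -0.2354  0.2019] jaw -100.53 q7 -72.6 F [-0.1  0.2  0.4] w 0.0873 | delta [ 0.1449 -0.2162 -0.013 ] turn -100.5
274 ((0.5207180380821228, -0.1843937337398529), 0.02867851033806801)
[(0.85, [175.0, 318.4]), (0.61, [343.6, 256.4]), (0.49, [373.0, 251.4])]
343 252
```

View pics/c2.png

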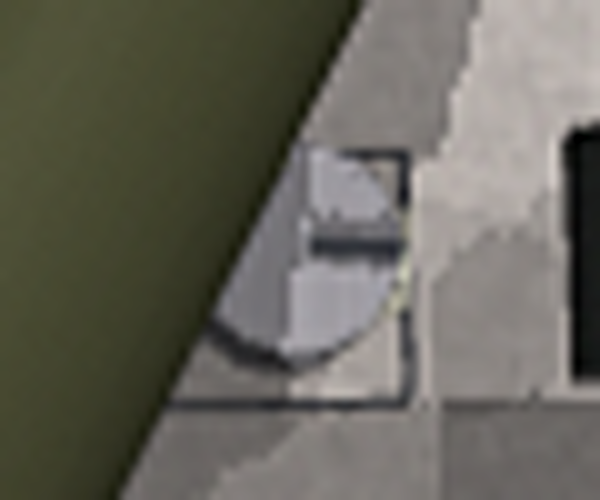

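Call:
{"api": "step_arm", "payload": {
  "deltas": [
    [1,-0.03,0,-0.01,0],
    [1,-0.03,-0.03,-0.02,0],
    [1,-0.03,-0.08,-0.02,-10],
    [1,-0.03,-0.13,-0.013,-20],
    [1,-0.03,-0.17,-0.013,-30],
    [1,-0.03,-0.2162,-0.013,-40],
    [1,-0.03,-0.2162,-0.013,-50],
    [1,-0.03,-0.2162,-0.013,-60],
    [1,-0.03,-0.2162,-0.013,-70],
    [1,-0.03,-0.2162,-0.013,-80],
    [1,-0.03,-0.2162,-0.013,-90],
    [1,0.0,-0.2162,-0.013,-100.5]
  ]
}}

```text
time_s: 12.5
tool_pos: [0.5224, -0.1838, 0.2041]
tool_rot: [-4.1, 89.7, -3.8]
force: [1.0, 1.0, -1.2]
grip_width: 0.0869
```

Call:
{"api": "step_arm", "payload": {
  "deltas": [
    [1,0,0,0,0],
    [1,0,0,0,0],
    [1,0.02,0,0,0]
  ]
}}

```text
time_s: 12.88
tool_pos: [0.5227, -0.1839, 0.1846]
tool_rot: [-7.4, 89.7, -7.5]
force: [0.9, -0.2, 0.2]
grip_width: 0.0872
```

```bash
python3 -c "
from h import *
go(.521,-.1835,.057,0)
m=cam('top');p,d=read_camera('top')
for b in ('bottle','jar','mug'):
  q=regions_of('top',b)
  P,_=pts('top',d,q[0]['pixels']); print(b,q[0]['pixel'],np.round(np.median(P,0),3))
"
```

```text
t 12.875 pos [ 0.5227 -0.1839  0.1846] jaw -0.11 q7 20.8 F [ 0.9 -0.2  0.2] w 0.0872 | delta [ 0.1276  0.0005 -0.0024] turn -0.1
bottle [394.8, 174.0] [ 0.727 -0.33   0.125]
jar [276.2, 268.0] [ 0.473 -0.012  0.084]Traceback (most recent call last):
  File "<string>", line 7, in <module>
    P,_=pts('top',d,q[0]['pixels']); print(b,q[0]['pixel'],np.round(np.median(P,0),3))
                    ~^^^
IndexError: list index out of range
```

Call:
{"api": "step_arm", "payload": {
  "deltas": [
    [1,0.03,0,-0.001,0],
    [1,0.06,0,-0.001,0],
    [1,0.09,0,-0.001,0],
    [1,0.115,0,-0.001,0],
    [1,0.128,0,-0.001,0],
    [1,0.128,0,-0.001,0],
    [0.2,0.128,0,-0.001,0],
    [-0.3,0.128,0,-0.001,0],
    [-1,0.128,0,-0.001,0],
    [-1,0.128,0,-0.001,0],
    [-1,0.128,0,-0.001,0],
    [-1,0.128,0,-0.001,0]
  ],
  "newtons": 30
}}

```text
time_s: 14.58
tool_pos: [0.5206, -0.1834, 0.0545]
tool_rot: [-6.9, 89.9, -6.8]
force: [1.9, -0.9, 3.0]
grip_width: 0.0577
```

```bash
python3 -c "
from h import *
go(.5215,-.2,.061,0)
"
```

```text
t 14.575 pos [ 0.5206 -0.1834  0.0545] jaw 0.09 q7 25.2 F [ 1.9 -0.9  3. ] w 0.0577 | delta [-0.0065 -0.0166  0.0009] turn 0.1
```

Call:
{"api": "step_arm", "payload": {
  "deltas": [
    [-1,-0.005,0,0.001,0],
    [-1,-0.005,-0.008,0.001,0],
    [-1,-0.005,-0.016,0.001,0],
    [-1,-0.005,-0.024,0.001,0],
    [-1,-0.005,-0.024,0.001,0],
    [-1,-0.005,-0.024,0.001,0],
    [-1,-0.005,-0.024,0.001,0]
  ]
}}

```text
time_s: 15.45
tool_pos: [0.5208, -0.2069, 0.0589]
tool_rot: [97.9, 90.0, 98.0]
force: [-0.2, -0.5, -3.1]
grip_width: 0.0574
```

Call:
{"api": "step_arm", "payload": {
  "deltas": [
    [-1,0,-0.003,0,0],
    [-1,0,-0.006,0,0],
    [-1,0,-0.009,0,0],
    [-1,0,-0.009,0,0],
    [-1,0,-0.009,0,0]
  ]
}}

```text
time_s: 16.08
tool_pos: [0.5208, -0.2163, 0.0589]
tool_rot: [79.9, 90.0, 79.9]
force: [0.0, 0.5, -2.1]
grip_width: 0.0578
```

Call:
{"api": "step_arm", "payload": {
  "deltas": [
    [-1,0,-0.001,0,0],
    [-1,0,-0.002,0,0],
    [-1,0,-0.003,0,0],
    [-1,0,-0.004,0,0],
    [-1,0,-0.004,0,0],
    [-1,0,-0.004,0,0]
  ]
}}

```text
time_s: 16.82
tool_pos: [0.5208, -0.2203, 0.0589]
tool_rot: [60.0, 90.0, 60.0]
force: [-0.2, 0.7, -2.6]
grip_width: 0.0573
```

Call:
{"api": "step_arm", "payload": {
  "deltas": [
    [-1,0,-0.001,0,0],
    [-1,0,-0.002,0,0],
    [-1,0,-0.004,0,0],
    [-1,0,-0.004,0,0]
  ]
}}

```text
time_s: 17.32
tool_pos: [0.5208, -0.2246, 0.059]
tool_rot: [-61.6, 90.0, -61.5]
force: [0.2, 0.1, -2.5]
grip_width: 0.0575
```

Call:
{"api": "step_arm", "payload": {
  "deltas": [
    [-1,0,-0.001,0,0],
    [-1,0,-0.002,0,0],
    [-1,0,-0.003,0,0],
    [-1,0,-0.003,0,0]
  ]
}}

```text
time_s: 17.82
tool_pos: [0.5208, -0.2274, 0.0589]
tool_rot: [77.3, 90.0, 77.4]
force: [-1.1, -0.0, -3.1]
grip_width: 0.0573
```

Call:
{"api": "step_arm", "payload": {
  "deltas": [
    [-1,0,-0.001,0,0],
    [-1,0,-0.002,0,0],
    [-1,0,-0.003,0,0],
    [-1,0,-0.003,0,0]
  ]
}}

```text
time_s: 18.32
tool_pos: [0.5208, -0.2295, 0.0589]
tool_rot: [102.7, 89.9, 102.8]
force: [-0.8, 3.6, -0.7]
grip_width: 0.0579
```

Call:
{"api": "step_arm", "payload": {
  "deltas": [
    [-1,0,-0.001,0,0],
    [-1,0,-0.002,0,0],
    [-1,0,-0.003,0,0],
    [-1,0,-0.003,0,0],
    [-1,0,-0.003,0,0]
  ]
}}

```text
time_s: 18.95
tool_pos: [0.5208, -0.2329, 0.0589]
tool_rot: [101.9, 90.0, 102.0]
force: [-0.7, 4.7, -0.1]
grip_width: 0.058
```

```bash
cat > f.py <<'E'
from h import *
F=[];Y=[]
for i in range(6):
    read_camera("scene"); o=monitor.get_obs(); F.append(o["force"]);Y.append(o["tool_pos"][1])
print(np.mean(F,0).round(2),np.std(F,0).round(2),np.mean(Y).round(5),o["time_s"])
E
python3 f.py
```

```text
[-0.62  5.12 -0.94] [0.62 0.47 0.49] -0.23292 19.25
```

Call:
{"api": "step_arm", "payload": {
  "deltas": [
    [-1,0,-0.001,0,0],
    [-1,0,-0.002,0,0],
    [-1,0,-0.002,0,0],
    [-1,0,-0.002,0,0]
  ]
}}

```text
time_s: 19.75
tool_pos: [0.5208, -0.2346, 0.0589]
tool_rot: [102.7, 89.9, 102.8]
force: [-0.2, 5.7, -1.0]
grip_width: 0.0571
```

```bash
python3 f.py
python3 - <<'E'
from h import *
p,d=read_camera("scene"); P,uv=pts("scene",d,np.ones((480,640),bool))
a=cv2.resize(p[185:265,200:320],(720,480),interpolation=cv2.INTER_CUBIC)
cv2.imwrite("pics/c3.png",a[:,:,::-1])
E
```

```text
[-0.91  5.64 -0.14] [0.6  0.24 0.35] -0.23457 20.05
```

View pics/c3.png

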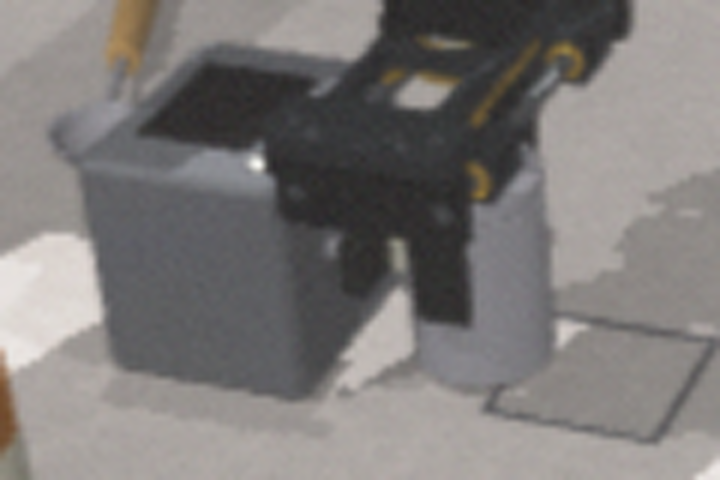

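Call:
{"api": "step_arm", "payload": {
  "deltas": [
    [-1,0,-0.0005,0,0],
    [-1,0,-0.0007,0,0],
    [-1,0,-0.0007,0,0],
    [-1,0,-0.0007,0,0],
    [-1,0,-0.0007,0,0],
    [-1,0,-0.0007,0,0],
    [-1,0,-0.0007,0,0],
    [-1,0,-0.0007,0,0],
    [-1,0,-0.0007,0,0],
    [-1,0,-0.0007,0,0],
    [-1,0,-0.0007,0,0],
    [-1,0,-0.0007,0,0]
  ]
}}

```text
time_s: 21.6
tool_pos: [0.5208, -0.2352, 0.0589]
tool_rot: [103.6, 89.9, 103.7]
force: [-1.5, 5.8, 0.1]
grip_width: 0.0576
```

```bash
python3 f.py; python3 -c "
from h import *
go(.5208,-.1834,.0589,0)"
```

```text
[-0.75  6.12 -0.02] [0.53 0.07 0.32] -0.23512 21.9
t 21.9 pos [ 0.5208 -0.2351  0.0589] jaw 0.11 q7 31.2 F [0.1 6.2 0. ] w 0.0574 | delta [0.0001 0.0517 0.0001] turn 0.1
```

Call:
{"api": "step_arm", "payload": {
  "deltas": [
    [-1,0,0.004,0,0],
    [-1,0,0.012,0,0],
    [-1,0,0.025,0,0],
    [-1,0,0.038,0,0],
    [-1,0,0.048,0,0],
    [-1,0,0.0515,0,0],
    [-1,0,0.0515,0,0],
    [-1,0.002,0.0515,0,0],
    [-1,0.0035,0.0515,0,0],
    [-1,0.0045,0.0515,0,0],
    [-1,0.0045,0.0515,0,0],
    [-1,0.0045,0.0515,0,0]
  ]
}}

```text
time_s: 23.4
tool_pos: [0.5206, -0.1848, 0.0545]
tool_rot: [-137.0, 90.0, -137.0]
force: [-1.2, -0.9, -0.5]
grip_width: 0.0577
```

Call:
{"api": "step_arm", "payload": {
  "deltas": [
    [-0.3,0,0,0,0],
    [0.2,0,0,0,0],
    [0.7,0,0,0,0],
    [1,0,0,0,0],
    [1,0,0,0,0],
    [1,-0.02,0,0,0],
    [1,-0.05,0,0,0],
    [1,-0.08,0,0,0],
    [1,-0.11,0,0,0],
    [1,-0.15,0,0,0]
  ]
}}

```text
time_s: 24.65
tool_pos: [0.5203, -0.1841, 0.205]
tool_rot: [155.1, 89.9, 155.2]
force: [1.0, -0.5, 0.7]
grip_width: 0.0868
```

Call:
{"api": "step_arm", "payload": {
  "deltas": [
    [1,0,0.05,0,0],
    [1,0,0.1,0,0],
    [1,0,0.15,0,0],
    [1,0,0.2,0,0],
    [1,0,0.25,0,0],
    [1,0,0.3,0,0],
    [1,0,0.3,0,0]
  ]
}}

```text
time_s: 25.52
tool_pos: [0.5195, 0.121, 0.2043]
tool_rot: [96.2, 89.9, 96.8]
force: [0.8, -0.7, -0.2]
grip_width: 0.0874
```

Run:
```python
from h import *
go(.521,-.183,.2,0)
out=[]
for n in("top","scene"):
    p,d=read_camera(n); P,uv=pts(n,d,np.ones((480,640),bool))
    m=(abs(P[:,0]-.521)<.06)&(abs(P[:,1]+.183)<.06)&(P[:,2]>.078)&(P[:,2]<.1); L=P[m]
    print(n,m.sum(),cv2.minEnclosingCircle(L[:,:2].astype(np.float32)),P[m][:,2].max())
    u,v=uv[m].mean(0).astype(int)
    out.append(cv2.resize(p[v-25:v+25,u-20:u+20],(384,480),interpolation=cv2.INTER_CUBIC) if n=="top" else cv2.resize(p[v-40:v+40,u-40:u+24],(384,480),interpolation=cv2.INTER_CUBIC))
    for b in("bottle","jar","mug","squat_tin","spoon","bowl"):
        q=regions_of(n,b); 
        if q: print(b,round(q[0]["p"],2),np.round(q[0]["pixel"]))
cv2.imwrite("pics/c4.png",np.hstack(out)[:,:,::-1])
```

```text
t 25.525 pos [0.5195 0.121  0.2043] jaw 0.56 q7 -13.9 F [ 0.8 -0.7 -0.2] w 0.0874 | delta [ 0.0037 -0.304  -0.0015] turn 0.6
top 355 ((0.520422637462616, -0.18550075590610504), 0.02896958403289318) 0.09662983721612828
bottle 0.81 [398. 174.]
jar 0.82 [276. 268.]
mug 0.7 [294. 169.]
squat_tin 0.9 [243. 215.]
spoon 0.96 [452. 310.]
bowl 0.93 [186. 174.]
scene 301 ((0.5229717493057251, -0.1862052083015442), 0.03161034733057022) 0.09035071864420052
bottle 0.58 [301. 232.]
jar 0.84 [377. 235.]
mug 0.56 [320. 301.]
squat_tin 0.65 [409. 288.]
spoon 0.75 [219. 194.]
bowl 0.64 [495. 347.]
```

View pics/c4.png

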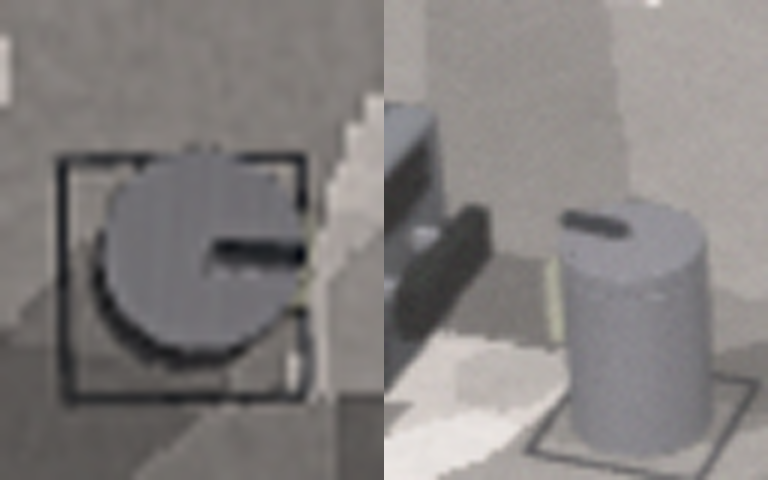

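```bash
python3 -c "
from h import *
print(env.sign_off())"
```

```text
the job is handed in; nothing more can be done
None
```

The labelled steel tin is checked in and handed in; no verdict was reported. I took the blue tin with a ridge for the look-alike and left it alone.

- **Turn and set-down:** I turned the tin about 194° and set it down in the square. I checked its heading there, then took a fresh grip with the jaws square to the scanner.
- **Push:** Held just off the worktop, the tin met the bar at about TCP y = -0.2284. I pushed on to about 6.1 N, roughly 6.5 mm by position and spring force, and held it there for over 1.5 s.
- **Placement:** I drew the tin back, lowered it, let go and moved the arm away, finishing at about 25.5 s of the 64 s allowed.

**Last checks:**
- The tin stands upright, with its axis 1–3 mm from the middle of the square by both cameras.
- The ridge points at the window within about 5°, judged by eye from the last top view.
- The tin is clear of the bar.
- The other things show at the same pixels as before in the top view, except that the mug and bowl had no earlier reading there, only the first picture.

**Disagreements:**
- In the last scene view the network named the tin itself "bottle" with p 0.58. The top view and pictures show the real bottle where it was.
- While pushing, the vertical force rose by about 2 N. I put that down to friction on the bar.
- The bar's depth and its return to fully out were never read directly.

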